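# Send a dish carrier down the gravity rail to a bolted stop

### The arm

A 6-joint arm with a two-finger parallel gripper is mounted at the origin on the work surface. World frame = base frame: x ahead of the robot, y to its left, z up, the work surface at z = 0. Lengths are in m, angles in rad, forces in N, time in s.
With the tool pointing down it reaches from about 0.35 to 0.975 m from the base axis. Payload 4.9 kg.
Tool frame: the origin (TCP) lies on the mounting face of the last link; the fingertips stand 173 mm ahead of it and the grasp point (between the pads) lies 155 mm ahead of it; z points along the fingers, y is the line along which they close (so a half turn about z gives the same grasp; the last joint's range is limited). The gripper opens to 85 mm and grips with 20 to 120 N. Pads are 22 mm wide; open, the fingers measure 114 mm over their backs; the gripper's body (76 mm by 85 mm) begins 54 mm behind the grasp point. The pads swing forward as they close: fully open they stand 13 mm farther back than shut.
Start: joints at [-1.337, 0.053, 1.613, -0, 1.476, -0.119], TCP at [0.216, -0.586, 0.405] pointing down, gripper open.
Joint ranges: [-3.01, 3.01], [-1.01, 2.22], [0.06, 2.58], [-1.02, 4.17], [0.09, 2.62], [-3.14, 3.14]. Speed limits (rad/s): [2.57, 2.57, 3.14, 3.14, 3.14, 3.14].

### API

Orientations are given as a rotation vector (axis times angle).
In Python, from station import monitor, eyes, finish_job gives the robot as it stands. The module is installed in compiled form; this text tells all that it offers.
- The arm moves only by the tool step_arm, never from a script. Its argument "commands" is a list of rows, each a list of 3 entries, a list of its own where there are three numbers: the opening in per cent of the stroke, from 0 (shut) to 100 (fully open), then the shift along the tool's x, y, z in mm, then the turn about the tool's z in degrees. In form: [[hand, [x, y, z], yaw], ...]. A call has 1 to 12 rows; each row is the pose to reach, as a shift and turn from the pose commanded when the call began, along the tool's axes at that moment; what a row does not reach only later rows make up. A row lasts 1/8 s, in which the tool goes at most 62.5 mm and 10.7 degrees, less where a joint would pass 70% of its speed; a pose out of reach is approached as far as the arm can. A call with a gripper value outside its range is refused whole. The fingers move at their own pace and stop on an object; "squeeze" is the grip in N (left out, the last holds). Time passes only in rows, so rows that repeat a pose let the fingers close. It gives the time, the measured TCP pose, the force, the opening and the grip force at its end, in the units of the state.
- monitor.get_obs(): the state, without advancing time (a new reading comes with each control period).
- eyes.get_image(name): name is "scene" or "top" or "wrist"; returns the picture (480x640x3 uint8, red, green, blue); there is no depth.
- eyes.camera_info(name): a dict with "camera_matrix" (3x3 intrinsics, pixels), "k1" (the pictures are not rectified: a ray, as slopes to the right and down, at radius r is drawn at 1 + k1 r^2 times it, then the intrinsics apply), "extrinsics" (4x4, takes a point from camera to world coordinates). Camera axes: x right, y down, z forward; pixel columns grow to the right and rows downward; lengths in m; the calibration is good to about 2 mm. A picture is of the moment at which its call begins: read the wrist's pose just before it. camera_info takes no time and is no camera call; for the wrist camera it gives the pose at the moment of the call.
- finish_job(): hands the job in; it is judged then, once.
The state is a dict: "t": time; "q": joint angles; "dq": joint speeds; "effort": joint torques, N m; "tool_pos": TCP position; "tool_rot": TCP orientation; "contact_force": force on the tool from outside, world axes, zero at the start; "wrist_torque": the same for the moment, N m; "opening": finger opening in m; "grip_force": force on a finger pad.
Only numpy, scipy, OpenCV 4.12 (cv2) and the standard library are available. Lean on these libraries where they do the work, as an engineer would, in place of code of your own. Each camera call takes 0.05 s, during which the arm holds its last target. There are 200 camera calls.

### The job

Set the stop of the sloped rail: push its bolt fully across the rail, then turn the bolt's handle down fully into the notch. Then hang the roller carrier with its dishes on the upper half of the rail, let go, and let it roll down by itself, untouched on the lower half, until it rests against the bolt. Do not drop the carrier, and leave the dish stack, timer, tube rack and mixer where they stand.

Things in the scene. Friction and masses are not known exactly. Their poses are not given: they have to be found in the camera images.
- station: Fixed rail station. Origin on the work surface under the rail's middle; z up, +y horizontally to the rail's uphill end, -x towards the robot. Two 20 mm posts at x +78, y +-200 mm hold the rail by arms from the +x side, under its top edge. On the -x side there is only the bolt's housing: x -105 to -25, y -184 to -156 mm, top 12 mm above the bolt's axis.
- rail: The steel rail: a flat bar on edge, 8 mm thick (x), 460 mm long (y), 22 mm tall, sloping 5.7 degrees. Origin in the middle of its top edge, 165 mm above the work surface; y runs along the top edge uphill, z square to the edge, so the top edge is x = z = 0, y -230 to +230 mm. Upper half: y above 0. Both ends are open: without the bolt the carrier rolls off the lower end.
- rail_top_end (a point): Middle of the top edge at the rail's upper end.
- bolt_cross (a point): Fixed point on the bolt's axis right above the rail (in the station's frame y = -170 mm), 14 mm above the rail's top edge. The bolt's axis runs along the station's x.
- bolt (a joint): Slide of the round bolt (12 mm diameter) along the station's +x, away from the robot: 0 = drawn back, clear of the rail; 0.042 m = fully across the rail, against its end stop. Friction 1.5 N. It moves freely only with the handle up. Its handle sits 85 mm before bolt_cross (towards -x) at 0 and 43 mm before it at 0.042.
- bolt_handle (a joint): Turn of the bolt's handle about the bolt's axis, rad: 0 = straight up, positive = over towards the station's -y (downhill), 1.57 = level, down in the notch. Friction 0.03 N m: it stays where left. The housing's wall on that side (8 to 14 mm from the axis, 12 mm above it) lets it down only with the bolt fully across, through a 14 mm notch.
- handle_knob (a point): Centre of the handle's black ball knob (14 mm diameter), 48 mm from the bolt's axis; below it the handle is a rod of 8 mm diameter.
- carrier: Roller carrier, 0.33 kg, 160 mm tall, standing on its base at the start. Origin under the base; z up, y along its rolling direction, +x its open side (mouth). Base 70 x 72 mm with two dishes fixed on it up to z 36 mm; back strip at x -37 mm; top bar (z 122 to 130) 112 mm long in y, a down-turned nose at each end meets the bolt.
- carrier_tab (a point): Centre of the grip tab on top of the carrier: an upright plate 12 mm thick (carrier x), 36 mm long (y), 30 mm tall, at z = 145 mm.
- carrier_seat (a point): Midway between the lowest groove points of the two wheels (y +-30 mm), at carrier z 95 mm; lies on the rail's top edge when hung, at rail y about -107 mm when the nose rests on the bolt. Grooves 14 mm wide, flaring to 21 mm (flange radius 16 mm). The rail enters sideways through the mouth, between dishes (z 36) and flanges (z 88). It rolls at about 0.2 m/s.
- dish_stack: Bystander: stack of four dishes, 90 mm diameter, 60 mm tall. Origin under its centre.
- timer: Bystander: white timer 30 x 65 x 60 mm. Origin under its centre.
- tube_rack: Bystander: dark rack 70 x 200 mm with tubes up to 112 mm. Origin under its centre.
- mixer: Bystander: round tube mixer, 124 mm diameter, 106 mm tall. Origin under its centre.

How it is judged:
On the way, in this order (a step that is already met when the one before it is completed fails the run):
1. the bolt is pushed fully across the rail (at least 38 of 42 mm) (value of joint bolt above 0.038 m), for 0.1 s.
2. the handle is turned down into the notch (at least 1.35 rad) with the bolt across (value of joint bolt above 0.036 m and value of joint bolt_handle above 1.35 rad), for 0.2 s.
3. both wheels of the carrier sit on the upper half of the rail (y of carrier_seat in the frame of rail above 0 m and x of carrier_seat in the frame of rail between -0.005 and 0.005 m and z of carrier_seat in the frame of rail between -0.004 and 0.003 m), for 0.05 s.
4. the carrier, released, has rolled down against the bolt (y of carrier_seat in the frame of rail between -0.118 and -0.098 m and contact force between the fingers and carrier below 0.1 N and linear speed of carrier below 0.05 m/s), for 0.2 s.
At the end, for the whole second after the job is handed in: The bolt is across the rail (at least 36 mm) with its handle down in the notch (at least 1.35 rad); the carrier hangs upright on the rail with both wheels seated (within 5 mm), at rest against the bolt (within about 10 mm) (all of step 2 and y of carrier_seat in the frame of rail between -0.118 and -0.098 m and x of carrier_seat in the frame of rail between -0.005 and 0.005 m and z of carrier_seat in the frame of rail between -0.004 and 0.005 m and angle between carrier's own z axis and vertical below 0.25 rad and linear speed of carrier below 0.03 m/s); the robot touches nothing.
It fails at once if the carrier is touched by the fingers while it is on or just over the lower half of the rail (more than 30 mm below the middle) (y of carrier_seat in the frame of rail between -0.23 and -0.03 m and x of carrier_seat in the frame of rail between -0.015 and 0.015 m and z of carrier_seat in the frame of rail between -0.006 and 0.03 m and contact force between the fingers and carrier above 0.3 N).
It fails at once if the carrier is dropped or flung (faster than 0.7 m/s while not held) (contact force between the fingers and carrier below 0.1 N and linear speed of carrier above 0.7 m/s).
It fails at once if the carrier is tipped over (angle between carrier's own z axis and vertical above 0.9 rad).
It fails at once if a bystander is moved by more than 30 mm (distance of any of dish_stack, timer, tube_rack, mixer from where it was at the start of the episode above 0.03 m).
It also fails if it takes over 64 s, if anything falls off the work surface, if the arm or the gripper's body presses on something with over 40 N, if the wrist force passes 120 N, or if a joint passes its speed limit or range.

## Working session

There is one attempt and no reset: what is moved stays moved. The work goes in short steps, Python scripts to look and compute and a tool call to move; the robot and the scene stay as the last step left them, time stands still between calls to the robot, and variables do not carry over. Pictures are saved under pics/ and viewed, at most 10 in all, crops included, and the job is handed in when it is done.

Besides the shell and the picture viewer there is one more tool, called after "Request:" in YAML: its name, and indented under it one key for each argument. step_arm: Moves the arm, as the interface text tells. Its arguments: {"type":"object","properties":{"commands":{"type":"array"},"squeeze":{"type":"number"}},"required":["commands"]}

```bash
mkdir -p pics; cat > h.py <<'E'
import numpy as np, cv2
from scipy.spatial.transform import Rotation as R
from station import monitor, eyes, finish_job
def snap(n,f):
    im=eyes.get_image(n); cv2.imwrite(f'pics/{f}.png',im[:,:,::-1]); return im
E
python3 - <<'E'
from h import *
np.set_printoptions(precision=4,suppress=True)
for n in("scene","top","wrist"):
    i=eyes.camera_info(n);print(n,i); np.savez(f'cam_{n}.npz',**i); snap(n,n+'0')
o=monitor.get_obs();print(o)
E
```

```text
scene {'camera_matrix': array([[492.9316,   0.    , 316.8163],
       [  0.    , 492.9316, 241.6696],
       [  0.    ,   0.    ,   1.    ]]), 'k1': -0.008406444726606397, 'extrinsics': array([[ 0.35  ,  0.7485, -0.5632,  1.1697],
       [ 0.9367, -0.2712,  0.2216, -0.3268],
       [ 0.0131, -0.6051, -0.796 ,  0.9683],
       [ 0.    ,  0.    ,  0.    ,  1.    ]])}
top {'camera_matrix': array([[601.2885,   0.    , 317.1531],
       [  0.    , 601.2885, 244.5142],
       [  0.    ,   0.    ,   1.    ]]), 'k1': -0.20529113385101203, 'extrinsics': array([[-0.0484, -0.9747,  0.2184,  0.292 ],
       [-0.9988,  0.0461, -0.0157, -0.0756],
       [ 0.0053, -0.2189, -0.9757,  1.5055],
       [ 0.    ,  0.    ,  0.    ,  1.    ]])}
wrist {'camera_matrix': array([[389.1665,   0.    , 321.2839],
       [  0.    , 389.1665, 238.3228],
       [  0.    ,   0.    ,   1.    ]]), 'k1': -0.008686587244007199, 'extrinsics': array([[ 0.3455, -0.887 , -0.3064,  0.2945],
       [-0.9384, -0.3275, -0.1101, -0.5577],
       [-0.0027,  0.3256, -0.9455,  0.3709],
       [ 0.    ,  0.    ,  0.    ,  1.    ]])}
{'t': 0.15, 'q': array([-1.337 ,  0.0532,  1.6139, -0.    ,  1.476 , -0.119 ]), 'dq': array([ 0.001 , -0.0019, -0.0047,  0.    ,  0.0012, -0.0009]), 'effort': array([  0.0006, -39.424 , -37.0722,  -0.0002,   0.0046,  -0.    ]), 'tool_pos': array([ 0.2159, -0.5863,  0.4038]), 'tool_rot': array([-3.0913, -0.551 ,  0.0001]), 'contact_force': array([ 0.5081, -0.2436, -0.4844]), 'wrist_torque': array([-0.004 , -0.0109,  0.0082]), 'grip_force': 0.0, 'opening': 0.08534920247190228}
```

View pics/scene0.png

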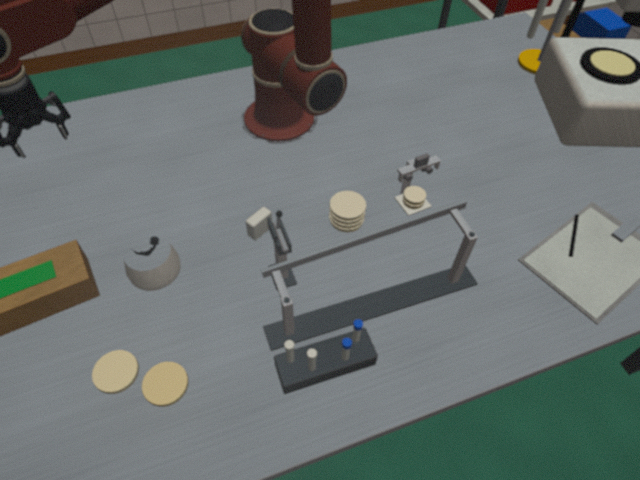

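View pics/top0.png

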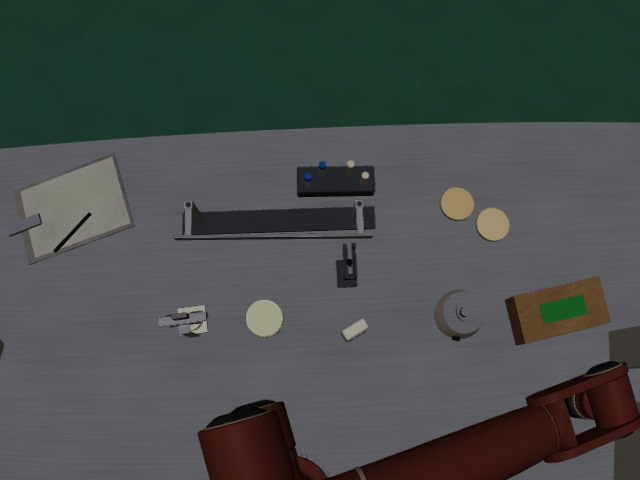

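```bash
python3 - <<'E'
import cv2,numpy as np
t=cv2.imread('pics/top0.png');s=cv2.imread('pics/scene0.png')
def c(im,x,y,w,h,k):
    r=cv2.resize(im[y:y+h,x:x+w],None,fx=k,fy=k,interpolation=cv2.INTER_CUBIC)
    r=cv2.convertScaleAbs(r,alpha=1.3,beta=10)
    for i in range(0,w,10):
        cv2.line(r,(i*k,0),(i*k,6 if (x+i)%50 else 12),(0,255,255),1)
        if (x+i)%20==0: cv2.putText(r,str(x+i),(i*k,20),0,.35,(0,255,255),1)
    for i in range(0,h,10):
        cv2.line(r,(0,i*k),(6,i*k),(0,255,255),1)
        if (y+i)%20==0: cv2.putText(r,str(y+i),(8,i*k+4),0,.35,(0,255,255),1)
    return r
a=np.hstack([c(t,320,200,70,90,5)[:450],c(t,150,290,80,90,5)])
cv2.imwrite('pics/ct.png',a)
b=np.vstack([np.hstack([c(s,240,200,70,70,5),c(s,380,145,80,70,5)]),])
cv2.imwrite('pics/cs.png',b); print(a.shape,b.shape)
E
```

```text
(450, 750, 3) (350, 750, 3)
```

View pics/ct.png

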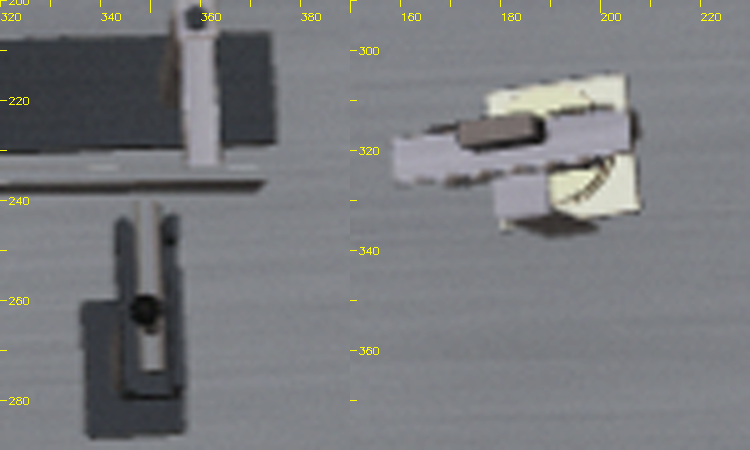

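View pics/cs.png

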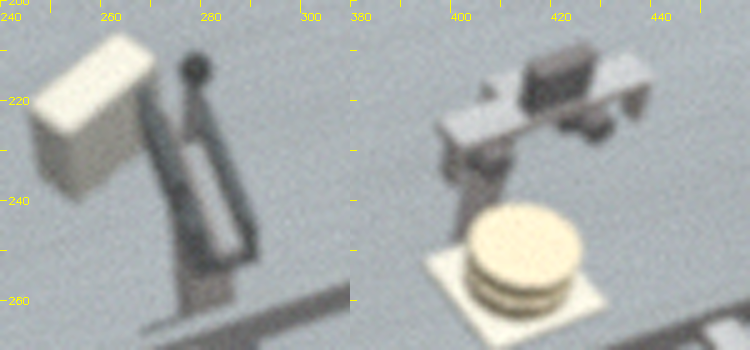

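```bash
cat >> h.py <<'E'
from scipy.optimize import least_squares
def load(n): return dict(np.load(f'cam_{n}.npz'))
def proj(P,c):
    P=np.atleast_2d(P);T=np.linalg.inv(c['extrinsics']);p=P@T[:3,:3].T+T[:3,3]
    s=p[:,:2]/p[:,2:];r2=(s**2).sum(1,keepdims=True);s=s*(1+c['k1']*r2)
    K=c['camera_matrix'];return s*[K[0,0],K[1,1]]+K[:2,2]
def place(v,P):  # v x,y,yaw (z up)
    return R.from_euler('z',v[2]).apply(np.atleast_2d(P))+[v[0],v[1],0]
def fit(obs,v0):
    f=lambda v:np.concatenate([(proj(place(v,p),c)-px).ravel() for p,c,px in obs])
    r=least_squares(f,v0,loss='soft_l1');return r.x,f(r.x).reshape(-1,2)
a5=np.deg2rad(5.7)
def rail(P): # rail frame -> station frame
    return R.from_euler('x',a5).apply(np.atleast_2d(P))+[0,0,.165]
ZB=rail([0,-.17/np.cos(a5),0])[0,2]+.014
E
python3 - <<'E'
from h import *
np.set_printoptions(precision=4,suppress=True)
T,S=load('top'),load('scene')
lo,hi=rail([0,-.23,0]),rail([0,.23,0]); kn=[-.085,-.17,ZB+.048]
v,e=fit([(lo,T,[372.8,234.5]),(hi,T,[175,236.5]),(lo,S,[265,272]),(hi,S,[466,206]),(kn,T,[349,261.7]),(kn,S,[279,213.8])],[.6,0,0])
print('station',v,ZB);print(e)
o=[]
for p,px in[([0,0,.160],[180.5,315]),]: o.append((p,T,px))
o.append(([0,0,.145],S,[422,161]))
for p,px in[([.035,.036,.0],[177,308.5]),([.035,-.036,0],[205,305]),([-.035,-.036,0],[207,332])]:o.append((p,T,px))
for p,px in[([.035,.036,0],[431,205]),([.035,-.036,0],[409,214]),([-.035,-.036,0],[395,197.4])]:o.append((p,S,px))
for p,px in[([0,.056,.130],[158.6,322.4]),([0,-.056,.13],[206,316])]:o.append((p,T,px))
c,e=fit(o,[.45,.25,0.1]);print('carrier',c);print(e)
np.savez('est.npz',st=v,ca=c)
# overlay
def draw(im,pts,C,M,k,x,y):
    for p in proj(place(M,pts),C):
        cv2.circle(im,(int((p[0]-x+.5)*k),int((p[1]-y+.5)*k)),2,(0,0,255),-1)
def crop(f,C,x,y,w,h,k):
    im=cv2.resize(cv2.imread(f)[y:y+h,x:x+w],None,fx=k,fy=k,interpolation=cv2.INTER_CUBIC)
    rp=np.vstack([rail([[sx*.004,q,0],[sx*.004,q,-.022]]) for sx in(-1,1) for q in np.linspace(-.23,.23,9)])
    draw(im,np.vstack([rp,[kn]]),C,v,k,x,y)
    cp=[[sx*.035,sy*.036,0] for sx in(-1,1) for sy in(-1,1)]+[[sx*.006,sy*.018,z] for sx in(-1,1) for sy in(-1,1) for z in(.13,.16)]+[[sx*.01,sy*.056,.13] for sx in(-1,1) for sy in(-1,1)]
    draw(im,cp,C,c,k,x,y);return im
a=crop('pics/top0.png',T,150,195,240,150,3)
b=crop('pics/scene0.png',S,240,140,240,145,3)[:, :720]
b=cv2.resize(b,None,fx=.66,fy=.66) if 0 else b
cv2.imwrite('pics/ov.png',np.vstack([a[:300*3],b])[:,:]); 
im=cv2.imread('pics/ov.png');print(im.shape);cv2.imwrite('pics/ov.png',cv2.resize(im,None,fx=600/im.shape[0],fy=600/im.shape[0],interpolation=cv2.INTER_AREA))
E
```

```text
station [ 0.6231  0.003  -0.0055] 0.1620317441898481
[[-1.3941 -2.7802]
 [-2.7017 -1.3293]
 [-2.0434  0.777 ]
 [ 1.6225 -5.3031]
 [ 1.0231  1.2454]
 [-2.3966 -0.927 ]]
carrier [0.4451 0.2244 0.1225]
[[-2.1772 -0.1537]
 [-0.4893  0.1527]
 [-0.3874  1.6485]
 [-0.7019  0.6251]
 [ 1.1253  0.9479]
 [-0.5545  0.7772]
 [-1.4138  1.2441]
 [-2.1594 -0.1061]
 [-0.8424 -2.414 ]
 [-1.1982 -3.6379]]
(885, 720, 3)
```

View pics/ov.png

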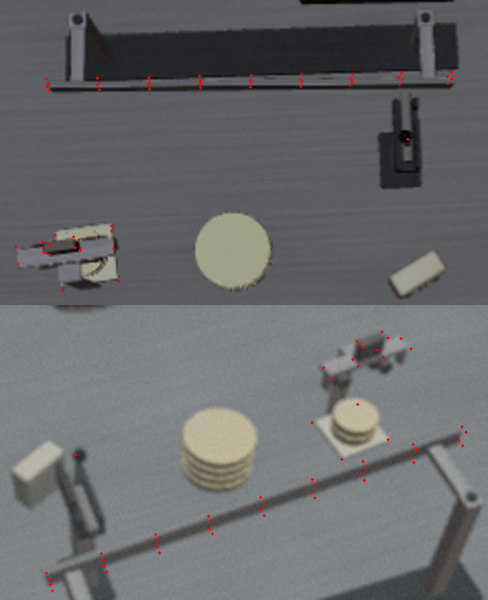

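```bash
cat >> h.py <<'E'
def tri(obs,p0=(.5,0,.1)):
    f=lambda p:np.concatenate([(proj(p,c)-px).ravel() for c,px in obs])
    r=least_squares(f,p0);return r.x,np.abs(r.fun).max()
E
python3 - <<'E'
from h import *
np.set_printoptions(precision=4,suppress=True)
T,S=load('top'),load('scene')
for n,a,b in[('lo',(372.8,234.5),(265,272)),('hi',(175,236.5),(466,206)),('knob',(349,261.7),(279,213.8)),('barL',(158.6,322.4),(438,159.5)),('barR',(206,316),(400,172)),('tab',(180,317),(422,160)),('base',(177,308.5),(431,205)),('timer',(355,330),(259,215))]:
    print(n,*tri([(T,a),(S,b)]))
E
cat > /dev/null
```

```text
lo [ 0.6173 -0.2244  0.1375] 2.0795910521258634
hi [0.6255 0.2303 0.1724] 0.5402039479167229
knob [ 0.5404 -0.1635  0.2095] 0.47001676454999597
barL [0.4336 0.2805 0.1223] 0.24309886994905128
barR [0.4444 0.1683 0.1265] 0.7044288943429251
tab [0.4423 0.2252 0.1458] 0.6988725868249048
base [0.4788 0.2621 0.0075] 0.16014833457609257
timer [ 0.4018 -0.178   0.0579] 0.6889860989265344
```

Request:
step_arm:
  commands:
    - [0,[0,0,-46],0]
    - [0,[50,-28,-46],-8]
    - [0,[100,-55,-46],-16]
    - [0,[150,-83,-46],-24]
    - [0,[200,-110,-46],-32]
    - [0,[250,-138,-46],-40]
    - [0,[300,-165,-46],-48]
    - [0,[350,-193,-46],-56]
    - [0,[400,-220,-46],-64]
    - [0,[447,-247,-46],-69.5]
    - [0,[447,-247,-46],-69.5]
    - [0,[447,-247,-46],-69.5]

```text
t: 1.65
tool_pos: [0.5499, -0.2003, 0.4503]
tool_rot: [-2.227, -2.215, 0.001]
contact_force: [-0.1, 0.3, 0.1]
opening: -0.0003
grip_force: 0.0
```

```bash
python3 - <<'E'
from h import *
np.set_printoptions(precision=4,suppress=True)
o=monitor.get_obs();print(o['t'],o['q'],o['tool_pos'],R.from_rotvec(o['tool_rot']).as_matrix())
i=eyes.camera_info('wrist');np.savez('cam_w1.npz',**i);snap('wrist','w1');print(i['extrinsics'])
E
```

```text
1.65 [-0.4763 -0.0642  1.6538 -0.0005  1.5528 -0.4712] [ 0.5499 -0.2003  0.4503] [[ 0.0051  1.     -0.001 ]
 [ 1.     -0.0051 -0.0001]
 [-0.0001 -0.001  -1.    ]]
[[ 1.     -0.0045 -0.0027  0.55  ]
 [-0.0051 -0.9456 -0.3253 -0.1167]
 [-0.0011  0.3253 -0.9456  0.4176]
 [ 0.      0.      0.      1.    ]]
```

View pics/w1.png

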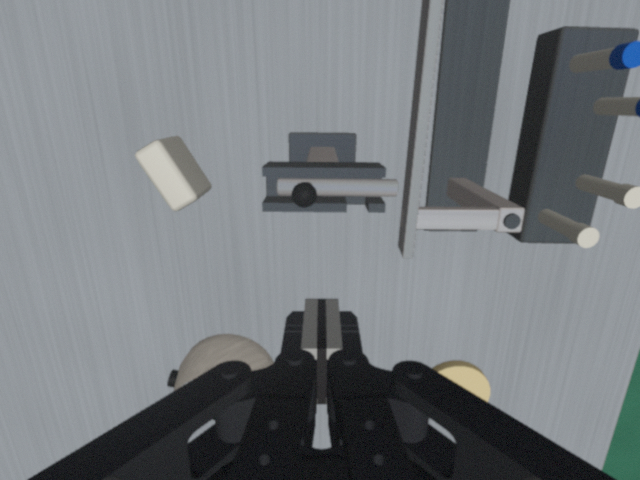

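```bash
python3 - <<'E'
from h import *
g=cv2.cvtColor(cv2.imread('pics/w1.png'),cv2.COLOR_BGR2GRAY)
g=cv2.blur(g,(1,5))
for r in(10,60,120,180,240,250,254,258,262): print(r,[int(x) for x in g[r,396:452:2]])
print([int(x) for x in g[240:268:2,409]])
E
```

```text
10 [149, 151, 152, 148, 150, 150, 149, 149, 148, 149, 152, 153, 133, 79, 72, 70, 103, 146, 153, 153, 152, 151, 147, 140, 91, 71, 83, 84]
60 [155, 153, 151, 149, 150, 149, 150, 151, 153, 150, 106, 73, 71, 80, 138, 152, 153, 152, 152, 149, 145, 137, 71, 78, 82, 84, 84, 81]
120 [153, 150, 148, 148, 150, 152, 151, 111, 70, 71, 90, 142, 153, 153, 153, 150, 147, 152, 141, 76, 80, 82, 82, 84, 84, 82, 81, 82]
180 [133, 146, 150, 149, 111, 70, 70, 101, 147, 150, 151, 150, 149, 148, 152, 148, 85, 80, 85, 84, 86, 87, 85, 85, 85, 86, 81, 85]
240 [149, 112, 70, 73, 109, 150, 150, 151, 150, 148, 149, 153, 153, 152, 153, 154, 153, 152, 151, 150, 152, 151, 151, 154, 152, 150, 153, 152]
250 [151, 145, 100, 83, 138, 149, 148, 150, 147, 150, 152, 155, 153, 152, 154, 153, 153, 153, 152, 151, 152, 153, 153, 153, 150, 152, 154, 153]
254 [150, 152, 141, 110, 145, 150, 149, 149, 143, 148, 153, 155, 154, 153, 154, 154, 153, 152, 152, 151, 152, 153, 155, 153, 151, 153, 154, 151]
258 [149, 151, 154, 146, 148, 148, 148, 151, 149, 149, 153, 155, 153, 154, 155, 154, 153, 153, 153, 152, 153, 153, 154, 153, 152, 155, 153, 153]
262 [149, 152, 156, 155, 152, 153, 151, 155, 154, 152, 154, 155, 153, 154, 155, 155, 154, 153, 153, 152, 153, 154, 155, 152, 151, 155, 152, 152]
[150, 150, 149, 149, 149, 150, 149, 150, 149, 150, 151, 152, 153, 153]
```

```bash
python3 - <<'E'
from h import *
np.set_printoptions(precision=4,suppress=True)
T,S,W=load('top'),load('scene'),load('w1')
rows=[10,60,120,180,240]
E=[(-.004,0,[428.5,423.2,416.7,410.3,404.3]),(.004,0,[444,439.5,433.5,427.5]),(-.004,-.022,[421.2,416,410,404,398])]
ys=np.linspace(-.23,.1,40)
kn=[-.085,-.17,ZB+.048]
def res(v):
    r=[]
    for x,z,c in E:
        p=proj(place(v,rail(np.c_[0*ys+x,ys,0*ys+z])),W);o=np.argsort(p[:,1])
        r+=list(np.interp(rows[:len(c)],p[o,1],p[o,0])-c)
    k=place(v,kn)
    r+=list((proj(k,W)-[304,194]).ravel())
    r+=list((proj(place(v,rail([-.004,-.23,0])),W)-[403,257]).ravel()[1:])
    return np.array(r)
r=least_squares(res,[.623,.003,-.01]);v=r.x
print(v,r.fun.round(1))
print('knob',place(v,kn),'top/scene pred',proj(place(v,kn),T),proj(place(v,kn),S))
for p in rail([[0,-.23,0],[0,.23,0]]):print(proj(place(v,p),T),proj(place(v,p),S))
e=dict(np.load('est.npz'));e['st']=v;np.savez('est.npz',**e)
E
```

```text
[ 0.6183  0.0055 -0.0029] [  1.8   2.2   2.8   3.3   3.3  -0.2  -1.2  -1.8  -2.5   0.7   1.4   2.
   2.5   3.  -13.4   3.   -4.3]
knob [[ 0.5328 -0.1642  0.21  ]] top/scene pred [[349.0799 264.9359]] [[277.0528 211.0422]]
[[370.4441 233.5058]] [[263.5746 270.7832]]
[[171.1861 237.5092]] [[467.3522 198.6415]]
```

```bash
python3 - <<'E'
import cv2,numpy as np
a=cv2.imread('pics/w1.png')[130:270,255:455]
a=cv2.resize(a,None,fx=4,fy=4,interpolation=cv2.INTER_CUBIC)
a=np.clip((a.astype(float)-60)*2.2,0,255).astype(np.uint8)
for i in range(0,200,10): cv2.line(a,(i*4,0),(i*4,12 if (255+i)%50==0 else 6),(0,0,255),1)
for i in range(0,140,10): cv2.line(a,(0,i*4),(12 if (130+i)%50==0 else 6,i*4),(0,0,255),1)
cv2.imwrite('pics/w1c.png',a)
E
```

```text
(no output)
```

View pics/w1c.png

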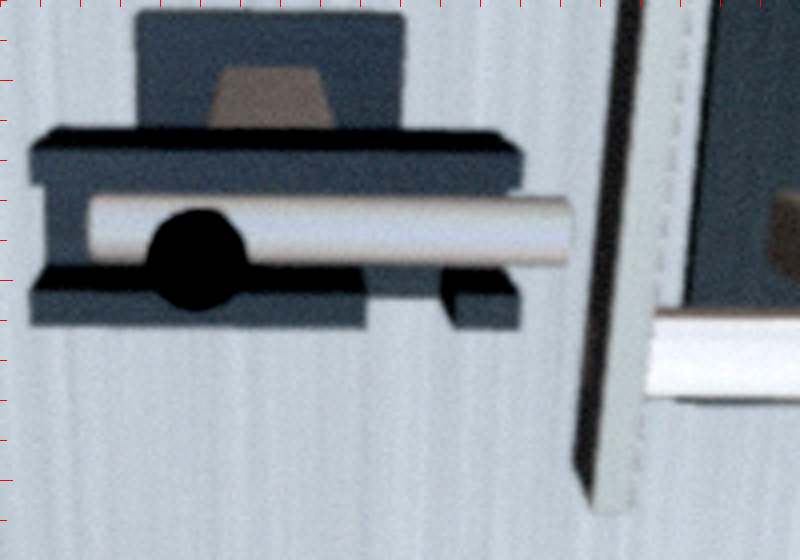

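```bash
python3 - <<'E'
from h import *
np.set_printoptions(precision=4,suppress=True)
T,S,W=load('top'),load('scene'),load('w1')
E=[(-.004,0,[10,60,120,180,240],[428.5,423.2,416.7,410.3,404.9]),(.004,0,[132,250],[425.8,413.4]),(-.004,-.022,[10,60,120,180,240],[421.2,416,410,404,398.3])]
ys=np.linspace(-.23,.1,40)
def rs(v,off):
    r=[]
    for x,z,rows,c in E:
        p=proj(place(v,rail(np.c_[0*ys+x,ys,0*ys+z]))+off,W);o=np.argsort(p[:,1])
        r+=list(np.interp(rows,p[o,1],p[o,0])-c)
    r+=list((proj(place(v,rail([-.004,-.23,0]))+off,W)-[404.2,257.5]).ravel()[1:])
    kn=[-.085+v[3],-.17,ZB+.048]
    r+=list((proj(place(v,kn)+off,W)-[304.2,195]).ravel())
    return r
for fr in(0,1):
    f=lambda v:np.array(rs(v,[0,0,v[4]*fr]))
    r=least_squares(f,[.623,.003,-.01,0,0]);v=r.x
    print(v,f(v).round(1))
    kn=place(v,[-.085+v[3],-.17,ZB+.048]);print('knob',kn,proj(kn,T),proj(kn,S))
    for p in rail([[0,-.23,0],[0,.23,0]]):print(proj(place(v,p),T),proj(place(v,p),S))
    nt=place(v,[[-.043-.007,-.17-.011,ZB+.012],[-.043+.007,-.17-.014,ZB+.012]]);print('notch',proj(nt,W))
    if fr==0:e=dict(np.load('est.npz'));e['st']=v[:3];np.savez('est.npz',**e)
E
```

```text
[ 0.6185  0.0043 -0.0173  0.0096  0.    ] [ 0.5  0.4  0.3  0.1 -1.1  2.  -0.1 -0.4 -0.2 -0.3 -0.5 -1.  -3.3 -0.
  2.2]
knob [[ 0.5402 -0.1644  0.21  ]] [[348.9625 261.6337]] [[278.0816 213.6757]]
[[371.0545 234.7578]] [[262.55   269.7637]]
[[171.7497 235.9941]] [[467.6796 199.934 ]]
notch [[346.221  201.8728]
 [367.8018 206.6857]]
[ 0.6151  0.0085 -0.0162  0.0136  0.0149] [ 0.4  0.4  0.3  0.2 -1.   2.7  0.6 -0.9 -0.7 -0.7 -0.8 -1.2 -1.3 -0.
  0.8]
knob [[ 0.5409 -0.1603  0.21  ]] [[347.0578 261.3983]] [[280.1551 213.4012]]
[[369.3209 236.1813]] [[264.1331 267.9146]]
[[169.8928 237.6599]] [[468.5199 198.2209]]
notch [[341.1904 195.4019]
 [362.917  200.2455]]
```

Request:
step_arm:
  commands:
    - [0,[18,-25,20],0]
    - [0,[36,-45,50],0]
    - [0,[36,-45,80],0]
    - [0,[36,-45,89],0]
    - [0,[36,-38,89],0]
    - [0,[36,-31,89],0]
    - [0,[36,-24,89],0]
    - [0,[36,-17,89],0]
    - [0,[36,-11,89],0]
    - [0,[36,-5,89],0]

```text
t: 2.95
tool_pos: [0.5457, -0.1642, 0.3618]
tool_rot: [-2.227, -2.216, 0.0]
contact_force: [-1.6, 0.3, 2.1]
opening: 0.0003
grip_force: 0.9
```

```bash
python3 - <<'E'
from h import *
np.set_printoptions(precision=4,suppress=True)
o=monitor.get_obs();print(o['t'],o['tool_pos'],o['contact_force'])
i=eyes.camera_info('wrist');np.savez('cam_w2.npz',**i);a=snap('wrist','w2')
# dark knob blob
m=(a.max(2)<40).astype(np.uint8)
n,l,s,c=cv2.connectedComponentsWithStats(m)
for k in range(1,n):
    if 100<s[k,4]: print(s[k],c[k])
E
```

```text
2.95 [ 0.5457 -0.1642  0.3618] [-1.5965  0.3111  2.1374]
[ 550  103   69  185 3919] [580.5795 199.615 ]
[318 300   8  49 311] [321.3183 325.1447]
[341 312  16  13 149] [348.1141 317.6913]
[   31   326   583   154 35189] [340.3136 427.7941]
```

Request:
step_arm:
  commands:
    - [0,[0,5,0],0]
    - [0,[0,9,0],0]
    - [0,[0,12,0],0]
    - [0,[0,14,0],0]
    - [0,[0,14,0],0]

```text
t: 3.62
tool_pos: [0.557, -0.1643, 0.3616]
tool_rot: [-2.22, -2.208, 0.014]
contact_force: [-21.1, 1.5, 11.1]
opening: -0.0002
grip_force: 10.9
```

Request:
step_arm:
  commands:
    - [0,[0,-10,0],0]
    - [0,[0,-10,-45],0]
    - [0,[33,15,-45],0]
    - [0,[33,15,8],0]
    - [0,[25,15,8],0]
    - [0,[17,15,8],0]
    - [0,[9,15,8],0]
    - [0,[1,15,8],0]
    - [0,[-7,15,8],0]
    - [0,[-15,15,8],0]
    - [0,[-22,15,8],0]
    - [0,[-27,15,8],0]

```text
t: 5.12
tool_pos: [0.5741, -0.192, 0.3538]
tool_rot: [2.227, 2.215, -0.0]
contact_force: [0.2, 0.3, 0.9]
opening: 0.0001
grip_force: 0.3
```

Request:
step_arm:
  commands:
    - [0,[0,0,-12],0]
    - [0,[-14,0,-12],0]
    - [0,[-14,0,-4],0]
    - [0,[-14,0,3],0]
    - [0,[-14,0,8],0]
    - [0,[-14,0,12],0]
    - [0,[-14,0,14],0]
    - [0,[-14,0,14],0]

```text
t: 6.12
tool_pos: [0.5741, -0.2052, 0.3404]
tool_rot: [-2.227, -2.216, 0.0]
contact_force: [-2.1, 1.4, 3.5]
opening: 0.0002
grip_force: 1.8
```

```bash
python3 - <<'E'
from h import *
np.set_printoptions(precision=4,suppress=True)
o=monitor.get_obs();print(o['t'],o['tool_pos'],o['contact_force'])
i=eyes.camera_info('wrist');np.savez('cam_w3.npz',**i);a=snap('wrist','w3')
s=cv2.imread('pics/w3.png')
t=snap('scene','s3');b=cv2.resize(cv2.imread('pics/s3.png')[180:300,230:310],None,fx=4,fy=4,interpolation=cv2.INTER_CUBIC)
cv2.imwrite('pics/v3.png',cv2.resize(np.hstack([s,b]),(800,400)))
E
```

```text
6.125 [ 0.5741 -0.2052  0.3404] [-2.0563  1.368   3.5484]
```

View pics/v3.png

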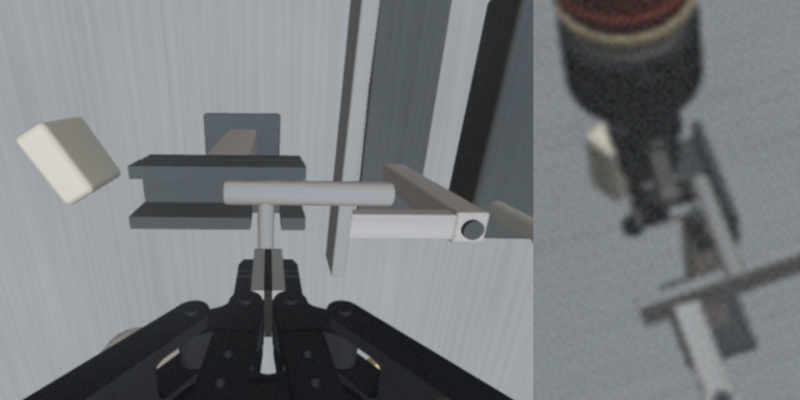

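Request:
step_arm:
  commands:
    - [0,[0,0,2],0]
    - [0,[0,0,4],0]
    - [0,[0,0,4],0]

```text
t: 6.6
tool_pos: [0.5743, -0.2054, 0.3392]
tool_rot: [2.226, 2.215, 0.001]
contact_force: [-6.9, 3.4, 14.5]
opening: 0.0003
grip_force: 7.0
```

Request:
step_arm:
  commands:
    - [0,[0,0,-50],0]
    - [0,[0,0,-114],0]
    - [0,[50,-12,-114],0]
    - [20,[100,-24,-114],0]
    - [45,[155,-36,-114],0]
    - [45,[210,-48,-114],0]
    - [45,[265,-60,-114],0]
    - [45,[320,-72,-114],0]
    - [45,[375,-84,-114],0]
    - [45,[421,-94,-114],0]
    - [45,[421,-94,-114],0]
    - [45,[421,-94,-114],0]

```text
t: 8.1
tool_pos: [0.4822, 0.2159, 0.4492]
tool_rot: [2.226, 2.216, -0.001]
contact_force: [0.9, -0.5, 0.2]
opening: 0.0386
grip_force: 0.0
```

```bash
python3 - <<'E'
from h import *
np.set_printoptions(precision=4,suppress=True)
o=monitor.get_obs();print(o['t'],o['tool_pos'],o['contact_force'])
i=eyes.camera_info('wrist');np.savez('cam_w4.npz',**i);a=snap('wrist','w4')
b=cv2.resize(cv2.imread('pics/w4.png'),(800,600),interpolation=cv2.INTER_CUBIC)
b=np.clip((b.astype(float)-50)*1.7,0,255).astype(np.uint8);cv2.imwrite('pics/w4b.png',b)
E
```

```text
8.1 [0.4822 0.2159 0.4492] [ 0.8559 -0.5113  0.1735]
```

View pics/w4b.png

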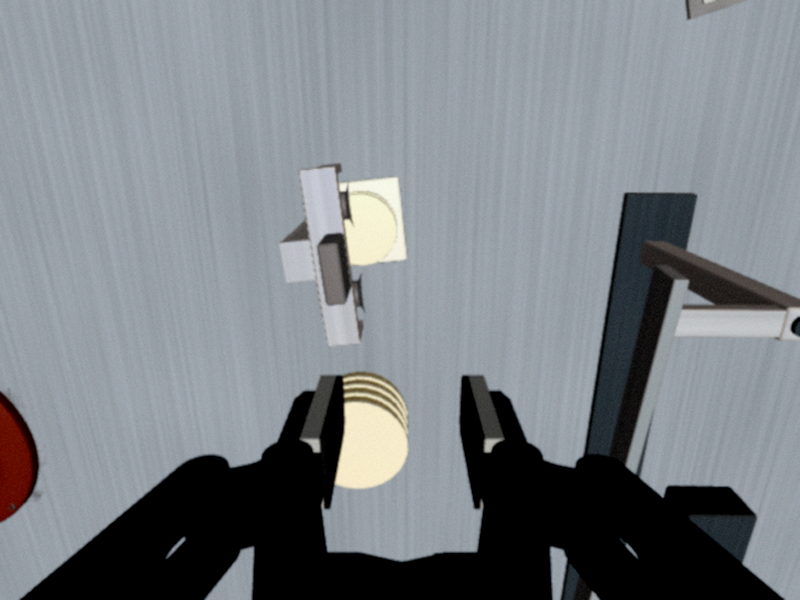

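```bash
python3 - <<'E'
from h import *
np.set_printoptions(precision=4,suppress=True)
W=load('w4');T,S=load('top'),load('scene')
o=[]
for p,px in[([0,.056,.13],[255.6,134.8]),([0,-.056,.13],[276,276]),([0,0,.16],[268,219]),([.035,.036,.004],[318.4,142.4]),([.035,-.036,.004],[324.8,209.6])]:o.append((p,W,px))
c,e=fit(o,[.44,.225,.1]);print(c);print(e.round(1))
tt=place(c,[0,0,.145]);print(tt,proj(tt,T),proj(tt,S))
np.savez('ca.npz',c=c)
g=cv2.blur(cv2.cvtColor(cv2.imread('pics/w4.png'),cv2.COLOR_BGR2GRAY),(1,3))
for r in range(208,375,12):print(r,[int(x) for x in g[r,490:560:2]])
v=np.load('est.npz')['st']
for x,z in((-.004,0),(.004,0),(-.004,-.022)):print(proj(place(v,rail([[x,y,z] for y in(.23,.18,.13)])),W).round(1).tolist())
E
```

```text
[0.4447 0.2244 0.0669]
[[ 8.  -1.6]
 [ 4.2  0.4]
 [-0.8  1.4]
 [-1.7 -0.3]
 [-3.1 -0.1]]
[[0.4447 0.2244 0.145 ]] [[179.7906 315.6982]] [[421.4135 161.0564]]
208 [122, 54, 70, 77, 75, 77, 78, 77, 76, 77, 76, 73, 70, 69, 69, 70, 69, 69, 73, 71, 70, 69, 68, 70, 70, 71, 71, 73, 77, 82, 87, 91, 95, 94, 95]
220 [57, 68, 77, 75, 78, 78, 76, 77, 79, 77, 75, 77, 79, 77, 77, 73, 62, 57, 55, 61, 59, 65, 73, 84, 86, 87, 89, 86, 81, 74, 70, 69, 69, 69, 69]
232 [67, 76, 78, 77, 79, 77, 78, 80, 76, 76, 74, 78, 75, 76, 70, 60, 59, 59, 60, 61, 60, 59, 59, 78, 132, 144, 144, 144, 144, 140, 125, 104, 82, 71, 68]
244 [79, 76, 78, 79, 77, 79, 79, 76, 75, 76, 79, 78, 74, 64, 58, 59, 59, 63, 59, 60, 61, 63, 112, 142, 145, 143, 142, 140, 114, 105, 105, 105, 107, 105, 105]
256 [79, 78, 80, 78, 77, 79, 77, 75, 78, 79, 77, 72, 58, 57, 59, 61, 56, 61, 62, 60, 87, 136, 145, 142, 143, 144, 149, 164, 165, 163, 164, 164, 165, 164, 165]
268 [79, 78, 77, 75, 79, 77, 78, 76, 79, 77, 65, 60, 57, 60, 56, 60, 59, 57, 67, 119, 141, 143, 143, 143, 141, 152, 154, 154, 155, 154, 154, 154, 154, 153, 153]
280 [77, 76, 77, 79,
[... 769 characters left out ...]
41, 145, 142, 143, 141, 141, 143, 143]
340 [77, 69, 62, 55, 56, 61, 60, 59, 60, 91, 135, 140, 142, 141, 133, 117, 141, 145, 145, 145, 145, 143, 144, 141, 142, 140, 144, 147, 143, 143, 141, 140, 144, 141, 143]
352 [63, 58, 57, 61, 60, 59, 59, 69, 124, 141, 141, 142, 139, 103, 129, 144, 144, 143, 145, 145, 144, 143, 142, 142, 140, 144, 144, 142, 144, 140, 142, 144, 142, 142, 144]
364 [59, 56, 61, 60, 61, 60, 103, 138, 140, 140, 140, 116, 88, 133, 145, 144, 142, 146, 144, 145, 143, 142, 142, 142, 145, 143, 143, 142, 141, 143, 144, 143, 144, 143, 140]
[[544.4, 218.2], [525.5, 288.0], [509.3, 347.4]]
[[557.4, 218.3], [537.4, 288.1], [520.4, 347.5]]
[[527.2, 205.9], [511.0, 271.6], [496.9, 328.2]]
```

```bash
python3 - <<'E'
from h import *
np.set_printoptions(precision=4,suppress=True)
W=load('w4');W1=load('w1');T,S=load('top'),load('scene')
hi=[(W,(543,226.5)),(T,(175,236.5)),(S,(466,206))]
print('hi',tri(hi),tri(hi[:2]),tri([hi[0],hi[2]]))
lo=[(W1,(408.5,257.5)),(T,(372.8,234.5)),(S,(265,272))]
print('lo',tri(lo),tri(lo[:2]),tri([lo[0],lo[2]]))
def atz(c,px,z):
    f=lambda p:(proj([p[0],p[1],z],c)-px).ravel();return least_squares(f,[.45,.2]).x
for a,b,z in[((255.6,134.8),(276,276),.13),((241.6,136),(264,276.8),.13),((269.6,133.6),(288,275.2),.13),((318.4,142.4),(324.8,209.6),.003)]:
    p,q=atz(W,a,z),atz(W,b,z);d=p-q;print(p,q,np.linalg.norm(d),-np.arctan2(d[0],d[1]),(p+q)/2)
print('tab',atz(W,(268,219),.16))
g=cv2.imread('pics/w4.png');c=g[105:290,215:340];a=cv2.resize(c,None,fx=3.2,fy=3.2,interpolation=cv2.INTER_CUBIC)
s=cv2.resize(cv2.imread('pics/scene0.png')[190:225,440:490],None,fx=8,fy=8,interpolation=cv2.INTER_CUBIC)
t=cv2.resize(cv2.imread('pics/top0.png')[220:255,160:210],None,fx=8,fy=8,interpolation=cv2.INTER_CUBIC)
w=np.vstack([s,t]);a=a[:560];w=np.pad(w,((0,max(0,a.shape[0]-w.shape[0])),(0,0),(0,0)))[:max(a.shape[0],560)]
a=np.pad(a,((0,w.shape[0]-a.shape[0]),(0,0),(0,0)))
m=np.hstack([a,w]);m=np.clip((m.astype(float)-40)*1.5,0,255).astype(np.uint8);print(m.shape);cv2.imwrite('pics/m.png',m)
E
```

```text
hi (array([0.6249, 0.2251, 0.1775]), np.float64(2.18646951792158)) (array([0.6216, 0.2263, 0.1828]), np.float64(0.23652181112078097)) (array([0.6257, 0.2246, 0.1763]), np.float64(2.3521590142100877))
lo (array([ 0.6163, -0.2272,  0.1404]), np.float64(3.3756358616699913)) (array([ 0.6167, -0.2293,  0.137 ]), np.float64(0.20424573609025742)) (array([ 0.6163, -0.2268,  0.1408]), np.float64(3.23743201091537))
[0.4352 0.2792] [0.4451 0.1689] 0.11076433445075995 0.08934011251477912 [0.4401 0.224 ]
[0.4251 0.2784] [0.4354 0.1682] 0.11068405462775398 0.09258054510266686 [0.4303 0.2233]
[0.4452 0.28  ] [0.4548 0.1695] 0.11084789443551694 0.08615773564094506 [0.45   0.2248]
[0.479  0.2622] [0.4855 0.1903] 0.07217418014852256 0.0902066216269405 [0.4822 0.2263]
tab [0.4453 0.2253]
(560, 800, 3)
```

View pics/m.png

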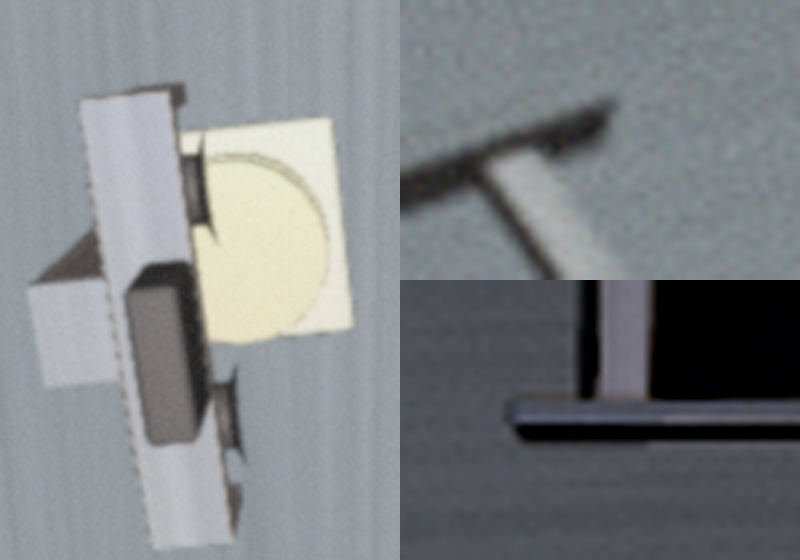

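```bash
python3 - <<'E'
from h import *
np.set_printoptions(precision=4,suppress=True)
W=load('w4');W1=load('w1');T,S=load('top'),load('scene')
hi=[(W,(543,226.5)),(T,(173.5,236.5)),(S,(466.2,203))]
lo=[(W1,(408.5,257.5)),(T,(372.8,234.5)),(S,(265,272))]
ys=np.linspace(-.23,.23,60)
L=[(W1,-.004,0,[10,60,120,180,240],[428.5,423.2,416.7,410.3,404.9]),(W,-.004,0,[244,268,292,316,340,364],[533.6,527.3,521.3,514.6,508.5,502.]),(W,-.004,-.022,[256,280,304,328,352],[512.5,505.8,500.3,495,490])]
for dz in(0,1):
    def f(v):
        r=[];off=[0,0,v[3]*dz]
        for q,y in((hi,.23),(lo,-.23)):
            for c,px in q: r+=list((proj(place(v,rail([0,y,0]))+off,c)-px).ravel())
        for c,x,z,rows,cols in L:
            p=proj(place(v,rail(np.c_[0*ys+x,ys,0*ys+z]))+off,c);o=np.argsort(p[:,1]);r+=list(np.interp(rows,p[o,1],p[o,0])-cols)
        return np.array(r)
    r=least_squares(f,[.62,.003,-.015,0],loss='soft_l1');print(r.x);print(f(r.x).round(1))
    if dz==0:
        e=dict(np.load('est.npz'));e['st']=r.x[:3];np.savez('est.npz',**e)
        print(place(r.x,rail([[0,.23,0],[0,.1,0],[0,.06,0],[0,0,0]])))
E
```

```text
[ 0.6175  0.0001 -0.0093  0.    ]
[ 2.  -1.7  0.   0.6 -0.9 -3.5 -0.4  1.9  0.  -0.1 -4.3 -1.4 -0.2  0.1
  0.5  0.7 -0.1 -0.   0.1 -0.1  0.4  0.3  0.5 -1.   0.1 -0.1 -0.4 -1.1]
[[0.6196 0.2289 0.1878]
 [0.6184 0.0996 0.1749]
 [0.618  0.0598 0.171 ]
 [0.6175 0.0001 0.165 ]]
[ 0.6189 -0.0006 -0.0134 -0.0038]
[ 2.3 -2.5  0.7 -0.  -1.  -1.5 -0.9  0.8  0.1  0.  -4.4 -0.   0.4  0.4
  0.5  0.6 -0.5  0.1  0.1 -0.2  0.1 -0.1  0.1 -0.7  0.3 -0.  -0.5 -1.3]
```

Request:
step_arm:
  commands:
    - [45,[5,-20,20],-3]
    - [45,[9,-38,50],-5.5]
    - [45,[9,-38,95],-5.5]
    - [45,[9,-38,130],-5.5]
    - [45,[9,-38,142],-5.5]
    - [45,[9,-38,142],-5.5]
    - [0,[9,-38,142],-5.5]
    - [0,[9,-38,142],-5.5]
    - [0,[9,-38,142],-5.5]
    - [0,[9,-38,142],-5.5]
    - [0,[9,-38,142],-5.5]
  squeeze: 50

```text
t: 9.52
tool_pos: [0.4447, 0.2255, 0.3095]
tool_rot: [2.117, 2.319, 0.003]
contact_force: [-0.9, -2.0, 6.2]
opening: 0.0111
grip_force: 53.7
```

Request:
step_arm:
  commands:
    - [0,[0,0,-15],0]
    - [0,[0,0,-45],0]
    - [0,[0,0,-80],0]
    - [0,[0,0,-102],0]
    - [0,[-25,15,-102],1]
    - [0,[-50,31,-102],2]
    - [0,[-75,46,-102],3]
    - [0,[-100,61,-102],4]
    - [0,[-125,76,-102],5]
    - [0,[-144,88,-102],5.8]
    - [0,[-144,88,-102],5.8]
    - [0,[-144,88,-102],5.8]

```text
t: 11.02
tool_pos: [0.5447, 0.0902, 0.4095]
tool_rot: [-2.232, -2.21, 0.0]
contact_force: [0.1, 0.1, -3.5]
opening: 0.011
grip_force: 52.4
```

```bash
python3 - <<'E'
from h import *
np.set_printoptions(precision=4,suppress=True)
o=monitor.get_obs();print(o['t'],o['tool_pos'],o['contact_force'],o['opening'],R.from_rotvec(o['tool_rot']).as_matrix()[:2,:2])
for n in('wrist','scene'):
    i=eyes.camera_info(n);np.savez(f'cam_{n}5.npz',**i);snap(n,n+'5')
s=cv2.imread('pics/scene5.png')[130:290,300:480]
s=cv2.resize(s,None,fx=3,fy=3,interpolation=cv2.INTER_CUBIC)[:480]
w=cv2.imread('pics/wrist5.png')[:360,180:];w=cv2.resize(w,None,fx=.9,fy=.9)[:, -260:] if 0 else w
m=np.hstack([cv2.resize(w,(420,330)),cv2.resize(s,(380,330))]);cv2.imwrite('pics/v5.png',m);print(w.shape)
E
```

```text
11.025 [0.5447 0.0902 0.4095] [ 0.0868  0.1469 -3.5382] 0.011002247910313269 [[ 0.0099  1.    ]
 [ 1.     -0.0099]]
(360, 460, 3)
```

View pics/v5.png

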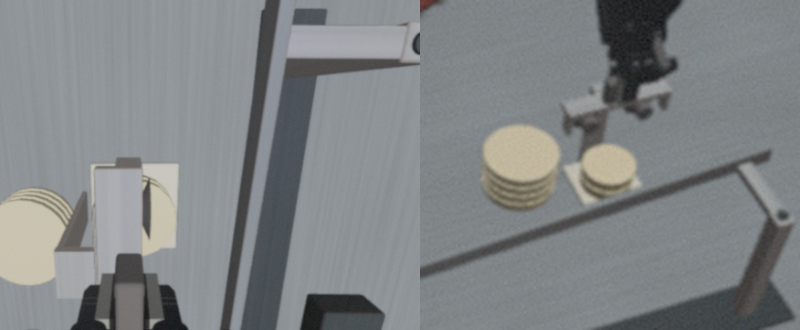

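Request:
step_arm:
  commands:
    - [0,[0,10,0],0]
    - [0,[0,22,0],0]
    - [0,[0,34,0],0]
    - [0,[0,46,0],0]
    - [0,[0,57,0],0]
    - [0,[0,67,0],0]
    - [0,[0,74,0],0]
    - [0,[0,74,0],0]
    - [0,[0,74,0],0]

```text
t: 12.25
tool_pos: [0.6188, 0.0892, 0.4096]
tool_rot: [-2.233, -2.21, 0.0]
contact_force: [0.5, -0.4, -2.6]
opening: 0.0114
grip_force: 52.4
```

```bash
python3 - <<'E'
from h import *
np.set_printoptions(precision=4,suppress=True)
o=monitor.get_obs();print(o['t'],o['tool_pos'],o['contact_force'],o['opening'])
i=eyes.camera_info('wrist');np.savez('cam_w6.npz',**i);snap('wrist','w6')
W=load('w6');v=np.load('est.npz')['st'];c=[o['tool_pos'][0],o['tool_pos'][1],-.0099]
# rail lateral check: edges uphill of carrier in this picture
g=cv2.blur(cv2.cvtColor(cv2.imread('pics/w6.png'),cv2.COLOR_BGR2GRAY),(1,3))
for x in(-.004,.004):print(x,proj(place(v,rail([[x,y,0] for y in(.15,.17,.19,.21,.225)])),W).round(1).tolist())
for r in range(10,135,15):print(r,[int(x) for x in g[r,290:370:2]])
E
```

```text
12.25 [0.6188 0.0892 0.4096] [ 0.5108 -0.4015 -2.5646] 0.01136878613158773
-0.004 [[313.1, 154.2], [312.7, 112.4], [312.3, 66.7], [311.8, 16.7], [311.4, -24.0]]
0.004 [[329.1, 154.2], [329.5, 112.4], [329.8, 66.7], [330.2, 16.7], [330.5, -24.0]]
10 [151, 150, 149, 152, 153, 149, 151, 155, 156, 154, 152, 152, 145, 137, 152, 154, 151, 152, 151, 152, 149, 140, 147, 150, 149, 152, 154, 155, 154, 151, 152, 154, 154, 152, 153, 152, 151, 152, 152, 152]
25 [151, 150, 147, 151, 152, 150, 151, 154, 156, 154, 151, 151, 145, 137, 152, 152, 151, 151, 151, 150, 149, 136, 149, 153, 154, 154, 153, 152, 152, 149, 151, 153, 152, 150, 150, 149, 151, 149, 150, 150]
40 [152, 150, 150, 151, 152, 150, 149, 155, 156, 154, 154, 150, 144, 137, 151, 153, 151, 152, 152, 151, 150, 142, 167, 172, 173, 173, 172, 172, 172, 172, 173, 172, 173, 173, 173, 172, 173, 173, 171, 172]
55 [152, 152, 150, 150, 152, 151, 149, 153, 157, 154, 152, 150, 143, 136, 151, 150, 151, 151, 152, 150, 149, 147, 170, 173, 173, 173, 172, 174, 173, 174, 172, 172, 172, 172, 174, 173, 173, 173, 173, 172]
70 [151, 154, 150, 149, 152, 150, 149,
[... 284 characters left out ...]
 151, 151, 150, 150, 152, 152, 148, 151, 153, 152, 152, 152, 150, 151, 151, 152, 152]
100 [152, 153, 153, 149, 150, 149, 150, 151, 155, 154, 154, 152, 150, 136, 150, 150, 150, 151, 151, 149, 146, 134, 147, 152, 149, 149, 150, 152, 151, 148, 151, 153, 150, 152, 152, 151, 148, 149, 153, 153]
115 [154, 153, 154, 151, 150, 149, 150, 151, 154, 155, 153, 152, 150, 134, 150, 151, 150, 150, 150, 150, 144, 134, 147, 150, 151, 149, 150, 150, 152, 148, 151, 150, 149, 151, 152, 149, 150, 151, 153, 152]
130 [154, 152, 155, 153, 150, 150, 152, 150, 153, 154, 152, 153, 150, 132, 149, 150, 149, 151, 150, 151, 145, 138, 147, 150, 151, 150, 150, 151, 152, 150, 152, 150, 150, 151, 152, 151, 151, 150, 153, 153]
```

Request:
step_arm:
  commands:
    - [0,[0,1.5,4],0]
    - [0,[0,1.5,9],0]
    - [0,[0,1.5,13],0]
    - [0,[0,1.5,16],0]
    - [0,[0,1.5,18],0]
    - [0,[0,1.5,18],0]

```text
t: 13.05
tool_pos: [0.6204, 0.0891, 0.3916]
tool_rot: [-2.233, -2.21, 0.0]
contact_force: [1.0, -0.1, -2.2]
opening: 0.0108
grip_force: 52.4
```

Request:
step_arm:
  commands:
    - [0,[0,0,1],0]
    - [0,[0,0,2],0]
    - [0,[0,0,3],0]
    - [0,[0,0,3],0]

```text
t: 13.55
tool_pos: [0.6206, 0.089, 0.3908]
tool_rot: [2.232, 2.209, 0.002]
contact_force: [-2.4, -1.2, 5.1]
opening: 0.011
grip_force: 53.7
```

Request:
step_arm:
  commands:
    - [0,[0,0,0],0]
    - [0,[0,0,0],0]
    - [10,[0,0,-1],0]
    - [25,[0,0,-1],0]
    - [45,[0,0,-1],0]
    - [45,[0,0,-1],0]
    - [45,[0,0,-30],0]
    - [45,[0,0,-70],0]
    - [45,[0,0,-70],0]
  squeeze: 20

```text
t: 14.68
tool_pos: [0.621, 0.0892, 0.4635]
tool_rot: [2.229, 2.206, 0.009]
contact_force: [0.0, 0.8, -0.3]
opening: 0.0386
grip_force: 0.0
```

```bash
python3 - <<'E'
from h import *
np.set_printoptions(precision=4,suppress=True)
o=monitor.get_obs();print(o['t'],o['tool_pos'],o['contact_force'],o['opening'])
for n in('top','scene'):snap(n,n+'7')
v=np.load('est.npz')['st']
# model of carrier hung with seat at rail y -> compare dish blob in scene
for y in(.09,0,-.107):
    d=rail([0,y,0])[0]+[0,0,-.059]; print(y,proj(place(v,d),load('scene')).round(0),proj(place(v,d),load('top')).round(0))
for n in('scene','top'):
    a=cv2.imread(f'pics/{n}7.png').astype(int);b=cv2.imread(f'pics/{n}0.png').astype(int)
    m=((a[:,:,2]-a[:,:,0]>35)&(a[:,:,2]>120)).astype(np.uint8)
    k,l,s,c=cv2.connectedComponentsWithStats(m)
    print(n,[(s[j].tolist(),c[j].round(0).tolist()) for j in range(1,k) if s[j,4]>60])
E
```

```text
14.675 [0.621  0.0892 0.4635] [ 0.0196  0.7578 -0.3421] 0.03862311694838826
0.09 [[401. 237.]] [[238. 242.]]
0 [[364. 251.]] [[276. 241.]]
-0.107 [[317. 267.]] [[320. 241.]]
scene [([540, 19, 13, 11, 75], [546.0, 23.0]), ([518, 48, 23, 23, 379], [530.0, 58.0]), ([591, 50, 44, 25, 815], [612.0, 62.0]), ([335, 199, 30, 18, 178], [351.0, 208.0]), ([376, 237, 24, 19, 168], [388.0, 246.0]), ([0, 240, 88, 73, 2444], [46.0, 273.0]), ([92, 350, 46, 42, 1429], [114.0, 371.0]), ([142, 362, 46, 43, 1537], [164.0, 383.0])]
top [([441, 187, 33, 33, 841], [457.0, 203.0]), ([477, 208, 32, 33, 828], [492.0, 224.0])]
```

Request:
step_arm:
  commands:
    - [45,[0,0,-20],0]
    - [45,[0,0,-40],0]
    - [45,[0,0,-60],0]
    - [45,[0,0,-60],0]
    - [45,[0,0,-60],0]
    - [45,[0,0,-60],0]
    - [45,[0,0,-60],0]
    - [45,[0,0,-60],0]
    - [45,[0,0,-60],0]
    - [45,[0,0,-60],0]

```text
t: 16.02
tool_pos: [0.6204, 0.0891, 0.5187]
tool_rot: [2.233, 2.21, 0.0]
contact_force: [0.5, -0.9, -0.6]
opening: 0.0386
grip_force: 0.0
```

```bash
cat > chk.py <<'E'
from h import *
import sys
f=sys.argv[1];snap('scene',f)
a=cv2.imread(f'pics/{f}.png').astype(int)
m=((a[:,:,2]-a[:,:,0]>35)&(a[:,:,2]>120)).astype(np.uint8)
k,l,s,c=cv2.connectedComponentsWithStats(m)
print(monitor.get_obs()['t'],[(s[j].tolist(),c[j].round(1).tolist()) for j in range(1,k) if s[j,4]>20 and 180<c[j][1]<330 and 200<c[j][0]<480])
E
python3 chk.py s8; python3 chk.py s9; python3 chk.py s10
```

```text
16.075 [([346, 193, 16, 8, 43], [352.1, 196.0]), ([335, 197, 30, 20, 143], [350.4, 206.4]), ([350, 259, 12, 10, 35], [355.3, 262.9])]
16.125 [([333, 192, 31, 25, 174], [350.0, 204.6]), ([355, 254, 10, 11, 30], [360.0, 259.9])]
16.175 [([343, 192, 13, 12, 37], [347.3, 196.8]), ([335, 195, 30, 22, 170], [350.1, 207.1]), ([348, 253, 13, 17, 65], [353.7, 261.3])]
```

Request:
step_arm:
  commands:
    - [45,[0,0,0],0]
    - [45,[0,0,0],0]
    - [45,[0,0,0],0]
    - [45,[0,0,0],0]
    - [45,[0,0,0],0]
    - [45,[0,0,0],0]
    - [45,[0,0,0],0]
    - [45,[0,0,0],0]
    - [45,[0,0,0],0]
    - [45,[0,0,0],0]
    - [45,[0,0,0],0]
    - [45,[0,0,0],0]

```text
t: 17.68
tool_pos: [0.6204, 0.0891, 0.5187]
tool_rot: [2.233, 2.21, 0.0]
contact_force: [-0.6, 1.0, 0.6]
opening: 0.0387
grip_force: 0.0
```

```bash
python3 chk.py s11; python3 chk.py s12; python3 - <<'E'
from h import *
np.set_printoptions(precision=3,suppress=True)
T,S=load('top'),load('scene');v=np.load('est.npz')['st']
# find carrier by difference to the first picture along rail band, top & scene
snap('top','t12')
for n,c in(('s12',S),('t12',T)):
    a=cv2.imread(f'pics/{n}.png').astype(int);b=cv2.imread('pics/scene0.png' if n[0]=='s' else 'pics/top0.png').astype(int)
    m=(np.abs(a-b).max(2)>30).astype(np.uint8);m=cv2.morphologyEx(m,cv2.MORPH_OPEN,np.ones((3,3),np.uint8))
    k,l,s,q=cv2.connectedComponentsWithStats(m);print(n,[(s[j].tolist()) for j in range(1,k) if s[j,4]>40])
    for y in(.0,-.05,-.107):
        P=rail([[0,y+d,h] for d,h in((-.056,.035),(.056,.035),(0,.065),(-.036,-.095),(.036,-.095))]);print(y,proj(place(v,P),c).round(0).tolist())
E
```

```text
17.725 [([338, 196, 26, 21, 149], [351.7, 206.4]), ([317, 268, 10, 12, 29], [321.6, 272.6])]
17.775 [([331, 195, 31, 21, 153], [345.2, 203.8]), ([350, 202, 13, 14, 53], [355.8, 209.4])]
s12 [[0, 0, 112, 64, 4202], [292, 0, 36, 42, 982], [331, 0, 22, 6, 89], [380, 0, 131, 169, 9629], [330, 8, 36, 52, 1369], [243, 33, 19, 17, 181], [282, 35, 12, 10, 85], [237, 37, 17, 38, 273], [281, 60, 66, 56, 2237], [0, 77, 18, 8, 69], [0, 77, 71, 81, 2682], [414, 156, 9, 14, 98], [398, 172, 28, 42, 581], [298, 233, 39, 26, 360], [303, 259, 40, 35, 789]]
0.0 [[340.0, 233.0], [392.0, 215.0], [366.0, 215.0], [351.0, 264.0], [381.0, 254.0]]
-0.05 [[317.0, 241.0], [369.0, 223.0], [343.0, 223.0], [330.0, 272.0], [360.0, 261.0]]
-0.107 [[290.0, 250.0], [343.0, 232.0], [315.0, 232.0], [306.0, 280.0], [336.0, 270.0]]
t12 [[156, 138, 143, 342, 25133], [298, 224, 53, 34, 886], [329, 361, 311, 119, 15682]]
0.0 [[300.0, 232.0], [250.0, 232.0], [275.0, 229.0], [288.0, 245.0], [258.0, 245.0]]
-0.05 [[322.0, 231.0], [272.0, 232.0], [298.0, 228.0], [308.0, 244.0], [279.0, 245.0]]
-0.107 [[347.0, 231.0], [298.0, 232.0], [324.0, 228.0], [331.0, 244.0], [302.0, 244.0]]
```

Request:
step_arm:
  commands:
    - [45,[0,0,0],0]
    - [45,[0,0,0],0]
    - [45,[0,0,0],0]
    - [45,[0,0,0],0]
    - [45,[0,0,0],0]
    - [45,[0,0,0],0]
    - [45,[0,0,0],0]
    - [45,[0,0,0],0]

```text
t: 18.82
tool_pos: [0.6204, 0.0891, 0.5187]
tool_rot: [-2.233, -2.21, -0.0]
contact_force: [-0.6, -0.1, -0.1]
opening: 0.0384
grip_force: 0.0
```

```bash
python3 - <<'E'
from h import *
snap('top','t13')
a=cv2.imread('pics/t13.png').astype(int)
for r in('t12','top0'):
    b=cv2.imread(f'pics/{r}.png').astype(int)
    m=(np.abs(a-b).max(2)>30).astype(np.uint8);m=cv2.morphologyEx(m,cv2.MORPH_OPEN,np.ones((3,3),np.uint8))
    k,l,s,q=cv2.connectedComponentsWithStats(m);print(r,[(s[j].tolist()) for j in range(1,k) if s[j,4]>20])
print(finish_job())
E
```

```text
t12 []
top0 [[156, 138, 143, 342, 25109], [298, 224, 53, 34, 883], [368, 248, 5, 6, 26], [349, 267, 3, 7, 21], [329, 361, 311, 119, 15688]]
the job is handed in; nothing more can be done
None
```

The job is handed in at about 19 s, verdict not shown: bolt pushed to its stop, handle pressed down into the notch, and the carrier rolled down and is still in the top images about where it should rest on the bolt; I viewed 11 pictures, one over the limit of 10.

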